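# Knock the clay sugar saver out of its canister

## Robot

A 6-joint arm with a two-finger parallel gripper is mounted at the origin on the work surface. World frame = base frame: x ahead of the robot, y to its left, z up, the work surface at z = 0. Lengths are in m, angles in rad, forces in N, time in s.
With the tool pointing down it reaches from about 0.375 to 0.925 m from the base axis. Payload 5.7 kg.
Tool frame: the origin (TCP) lies on the centre line of the jaws, within the pads' length; the fingertips stand 14 mm ahead of it and the grasp point (between the pads) lies 5 mm behind it; z points along the fingers, y is the line along which they close (so a half turn about z gives the same grasp; the last joint's range is limited). The gripper opens to 85 mm and grips with 20 to 120 N. Pads are 22 mm wide; open, the fingers measure 114 mm over their backs; the gripper's body (76 mm by 85 mm) begins 54 mm behind the grasp point. The pads swing forward as they close: fully open they stand 13 mm farther back than shut.
Start: joints at [-1.441, 0.359, 1.51, -0, 1.272, -0.115], TCP at [0.145, -0.582, 0.245] pointing down, gripper open.
Joint ranges: [-2.97, 2.97], [-1.01, 2.36], [0.21, 2.38], [-0.96, 4.11], [0.2, 2.71], [-2.98, 2.98]. Speed limits (rad/s): [2.39, 2.39, 3.14, 3.14, 3.14, 3.14].

## Interface

Orientations are given as a unit quaternion [w, x, y, z].
In Python, from rig import r gives the robot as it stands.
- The arm moves only by the tool move_arm, never from a script. Its argument "series" is a list of rows, each an object with "linear": the shift along the tool's x, y, z normalised to -1 to 1, where 1 is 0.025 m, a list of three; "turn": the turn about the tool's z normalised to -1 to 1, where 1 is 0.12 rad; "claw": the closure, from -1 (fully open) to 1 (shut). A call has 1 to 10 rows; each row shifts and turns the commanded pose from where the row before left it, along the tool's axes as they then stand; what a row does not reach is not made up. A row lasts 1/12 s, in which the tool goes at most 41.7 mm and 7.16 degrees, less where a joint would pass 70% of its speed; a pose out of reach is approached as far as the arm can. A call with a number of a shift or a turn outside -1 to 1 is refused whole. A call with a gripper value outside its range is refused whole. The fingers move at their own pace and stop on an object; "newtons" is the grip in N (left out, the last holds). Time passes only in rows, so rows that do not move let the fingers close. It gives the time, the measured TCP pose, the force, the opening and the grip force at its end, in the units of the state.
- r.get_obs(): the state, without advancing time (a new reading comes with each control period).
- r.get_image(name): name is "scene" or "top" or "wrist"; returns (picture, depth): 480x640x3 uint8, red, green, blue; 480x640 float32, m along the optical axis (not along the pixel's ray), 0 where there is no reading.
- r.camera_model(name): a dict with "camera_matrix" (3x3 intrinsics, pixels), "rvec" (rotation vector, rad) and "tvec" (3), from world to camera coordinates, as OpenCV has them; the wrist camera has in their place "hand_eye" (4x4, takes a point from camera to tool coordinates, whose origin is the TCP and whose axes are the flange's). Camera axes: x right, y down, z forward; pixel columns grow to the right and rows downward; lengths in m; the calibration is good to about 2 mm. A picture is of the moment at which its call begins: read the wrist's pose just before it. camera_model takes no time and is no camera call.
- r.hand_in(): hands the job in; it is judged then, once.
The state is a dict: "time": time; "joint_pos": joint angles; "joint_velocities": joint speeds; "joint_efforts": joint torques, N m; "position": TCP position; "orientation": TCP orientation; "wrist_force": force on the tool from outside, world axes, zero at the start; "wrist_torque": the same for the moment, N m; "finger_gap": finger opening in m; "gripper_force": force on a finger pad.
Only numpy, scipy, OpenCV 4.12 (cv2) and the standard library are available. Lean on these libraries where they do the work, as an engineer would, in place of code of your own. Each camera call takes 0.05 s, during which the arm holds its last target. There are 200 camera calls.

## Task

A square terracotta sugar saver is stuck in the bottom of one of the two clear canisters lying on the turntable. Take that canister, turn it mouth-down over the steel tray (a slant is fine) and tap its rim on the tray until the saver drops out into the tray, then set the canister down in the tray beside the saver, lying or standing as you like. Leave the empty canister where it lies.

Things in the scene. Friction and masses are not known exactly. Their poses are not given: they have to be found in the camera images.
- canister_center (a point): Clear acrylic canister with the saver in it: square tube 52 x 52 mm, 90 mm long, 3 mm walls, one end closed, 110 g. Starts lying on the oak turntable (fixed disc 400 mm across, top 30 mm high; does not turn), mouth roughly towards the robot. Point: its centre. x axis: along the tube from mouth (-45 mm) to closed base (+45 mm), straight up when mouth-down; z up at the start.
- saver_center (a point): Terracotta tablet 41 x 41 x 16 mm (x axis through the 16), 55 g; point at its centre. Starts against the inside of the canister's base, 34 mm from the canister's centre. Crust pinches it: its weight alone does not free it. Each brisk downward knock of the rim (about 0.2 m/s) makes it slip 1 to 3 mm; after 4 mm (2 to 5 knocks) it drops. A sudden stop in the air jolts it too.
- tray_floor (a point): Steel tray, fixed: 200 mm (its x) by 260 mm (its y) outside, walls 3 mm thick, rim 14 mm above the counter. Point: centre of its inner floor, 3 mm above the counter; z up.
- spare_center (a point): The other clear canister, same shape and size but empty, lying beside the first on the turntable. Point: its centre; axes as for the first.
Not all that is in view belongs to the job. Leave any green look-alike of the part that bears canister_center alone.

How it is judged:
By the outcome, as a careful person would: the job done as asked, in the order asked, and still so for the second after the job is handed in, with the robot touching nothing.
It also fails if it takes over 64 s, if anything falls off the work surface, if the arm or the gripper's body presses on something with over 40 N, if the wrist force passes 120 N, or if a joint passes its speed limit or range.

## Working session

There is one attempt and no reset: what is moved stays moved. The work goes in short steps, Python scripts to look and compute and a tool call to move; the robot and the scene stay as the last step left them, time stands still between calls to the robot, and variables do not carry over. Pictures are saved under pics/ and viewed, at most 10 in all, crops included, and the job is handed in when it is done.

Besides the shell and the picture viewer there is one more tool, called as a command line: name --argument value ..., lists and objects as JSON in quotes. move_arm: Moves the arm, as the interface text tells. Scaled input: -1 to 1 covers 0.025 m each way for a shift and 0.12 rad each way for a turn. Its arguments: {"type":"object","properties":{"series":{"type":"array"},"newtons":{"type":"number"}},"required":["series"]}

```bash
mkdir -p pics; ls; python3 - <<'E'
from rig import r
import cv2,numpy as np
o=r.get_obs();print({k:np.round(v,3).tolist() for k,v in o.items()})
for n in ("top","scene"):
    p,d=r.get_image(n);cv2.imwrite(f"pics/{n}0.png",p[:,:,::-1]);np.save(f"{n}d.npy",d);np.save(f"{n}p.npy",p)
    print(n,r.camera_model(n))
print(r.camera_model("wrist"))
E
```

```text
pics
{'time': 0.0, 'joint_pos': [-1.441, 0.36, 1.511, -0.0, 1.272, -0.115], 'joint_velocities': [-0.002, -0.001, 0.0, -0.001, 0.002, 0.0], 'joint_efforts': [0.001, -52.763, -27.862, 0.0, 0.013, 0.0], 'position': [0.145, -0.581, 0.244], 'orientation': [-0.001, 0.993, 0.122, -0.0], 'wrist_force': [-0.085, 0.601, 0.417], 'wrist_torque': [0.003, -0.001, 0.021], 'gripper_force': 0.0, 'finger_gap': 0.085}
top {'camera_matrix': array([[480.01354061,   0.        , 324.48299701],
       [  0.        , 480.01354061, 241.7282806 ],
       [  0.        ,   0.        ,   1.        ]]), 'rvec': array([ 2.18139407, -2.16104819,  0.11016866]), 'tvec': array([0.09345618, 0.48272218, 1.06120846])}
scene {'camera_matrix': array([[581.63474471,   0.        , 329.25472317],
       [  0.        , 581.63474471, 234.31500198],
       [  0.        ,   0.        ,   1.        ]]), 'rvec': array([ 0.70311112,  2.52290275, -1.23858052]), 'tvec': array([ 0.35199755, -0.14942287,  1.7017204 ])}
{'camera_matrix': array([[350.06064495,   0.        , 327.11517626],
       [  0.        , 350.06064495, 234.12282143],
       [  0.        ,   0.        ,   1.        ]]), 'hand_eye': array([[ 1.33582187e-04, -9.57693290e-01, -2.87790800e-01,
         7.35697701e-02],
       [ 9.99999957e-01,  2.02990332e-04, -2.11335099e-04,
        -3.93465324e-04],
       [ 2.60812956e-04, -2.87790760e-01,  9.57693276e-01,
        -1.29013142e-01],
       [ 0.00000000e+00,  0.00000000e+00,  0.00000000e+00,
         1.00000000e+00]])}
```

View pics/top0.png

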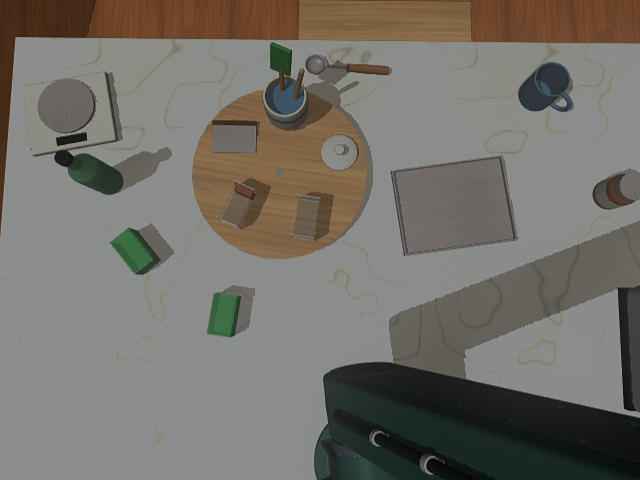

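View pics/scene0.png

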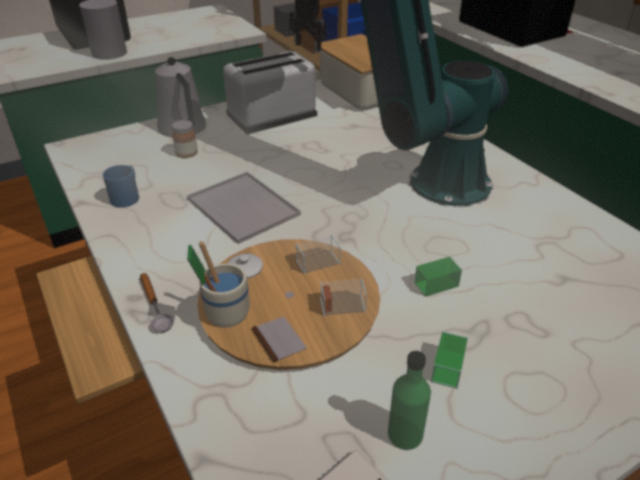

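The top view shows the full canister at about (240,203), with its brown saver at (244,190). The spare is at (307,215) and the tray has corners near (391,172), (502,156), (517,239) and (404,255). The green blocks at (135,250) and (225,314) are look-alikes.

```bash
cat > h.py <<'E'
from rig import r
import cv2,numpy as np
from scipy.spatial.transform import Rotation as R
def pose(n,o=None):
    m=r.camera_model(n)
    if n=="wrist":
        o=o or r.get_obs(); q=o["orientation"]
        T=np.eye(4);T[:3,:3]=R.from_quat([q[1],q[2],q[3],q[0]]).as_matrix();T[:3,3]=o["position"]
        T=T@m["hand_eye"]
    else:
        T=np.eye(4);A=cv2.Rodrigues(m["rvec"])[0];T[:3,:3]=A.T;T[:3,3]=-A.T@m["tvec"]
    return m["camera_matrix"],T
def cast(n,uv,z,o=None):
    K,T=pose(n,o);uv=np.atleast_2d(uv).astype(float)
    d=np.c_[uv,np.ones(len(uv))]@np.linalg.inv(K).T@T[:3,:3].T
    return T[:3,3]+d*((z-T[2,3])/d[:,2])[:,None]
E
python3 - <<'E'
from h import *
np.set_printoptions(precision=3,suppress=True)
print("tray",cast("top",[(391,172),(502,156),(517,239),(404,255)],.014)[:,:2])
print("tt centre",cast("top",[(279,172)],.03))
p=np.load("topp.npy");hsv=cv2.cvtColor(p,cv2.COLOR_RGB2HSV)
sub=p[170:245,210:335];cv2.imwrite("pics/crop0.png",cv2.resize(sub[:,:,::-1],None,fx=6,fy=6,interpolation=cv2.INTER_CUBIC))
m=((hsv[...,0]<10)&(hsv[...,1]>110)).astype(np.uint8);m[:175]=0;m[210:]=0;m[:,:220]=0;m[:,265:]=0
c=max(cv2.findContours(m,0,2)[0],key=cv2.contourArea);print(cv2.boundingRect(c),cv2.minAreaRect(c),cast("top",[cv2.minAreaRect(c)[0]],.07))
print(cast("top",[(240,203),(307,215)],.06))
E
```

```text
tray [[ 0.647 -0.055]
 [ 0.687 -0.313]
 [ 0.493 -0.342]
 [ 0.454 -0.083]]
tt centre [[0.64  0.203 0.03 ]]
(234, 184, 19, 14) ((243.4000244140625, 190.6999969482422), (19.230182647705078, 8.049844741821289), 26.56505012512207) [[0.588 0.276 0.07 ]]
[[0.562 0.285 0.06 ]
 [0.537 0.137 0.06 ]]
```

View pics/crop0.png

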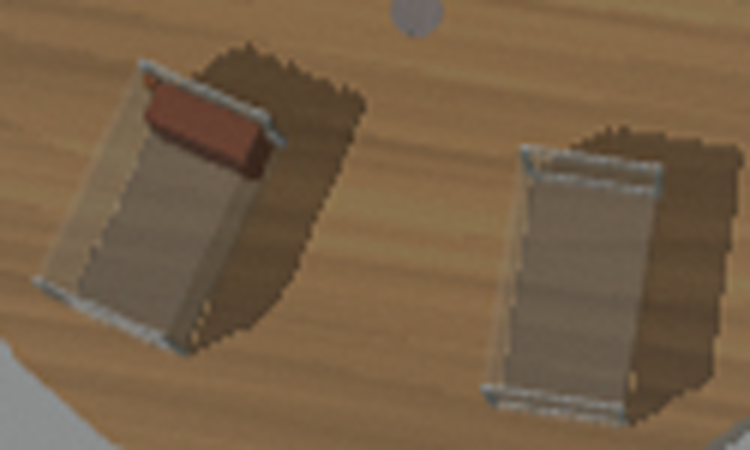

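The full canister's top base edge runs from crop (145,62) to (270,115), with its mouth edge from (38,282) to about (175,345). The saver sits at the far end, and the spare is clear of it on the right.

```bash
python3 - <<'E'
from h import *
np.set_printoptions(precision=3,suppress=True)
c=np.array([(145,62),(270,115),(175,345),(38,282)])/6+[210,170]
P=cast("top",c-0.4,.082);print(P[:,:2],np.linalg.norm(P-np.roll(P,-1,0),axis=1))
ax=(P[0]+P[1]-P[2]-P[3])[:2];ax/=np.linalg.norm(ax);C=P.mean(0)[:2];print("ax",ax,np.arctan2(ax[1],ax[0]),"C",C,"grasp",C+.03*ax)
q=r.get_obs()["orientation"];Rm=R.from_quat([q[1],q[2],q[3],q[0]]).as_matrix();print(Rm)
t=np.r_[C+.03*ax,.051];print(Rm.T@(np.r_[t[:2],.2]-r.get_obs()["position"])/.025)
E
```

```text
[[0.609 0.296]
 [0.59  0.25 ]
 [0.506 0.282]
 [0.528 0.332]] [0.049 0.09  0.054 0.088]
ax [ 0.924 -0.382] -0.3922329603476886 C [0.558 0.29 ] grasp [0.586 0.279]
[[ 0.97   0.242 -0.   ]
 [ 0.242 -0.97   0.002]
 [ 0.    -0.002 -1.   ]]
[ 25.43  -29.104   1.835]
```

move_arm --series '[{"linear": [0.5, -0.6, 0], "turn": 0, "claw": -1}, {"linear": [0.85, -0.97, 0.06], "turn": 0, "claw": -1}, {"linear": [0.85, -0.97, 0.06], "turn": 0, "claw": -1}, {"linear": [0.85, -0.97, 0.06], "turn": 0, "claw": -1}, {"linear": [0.85, -0.97, 0.06], "turn": 0, "claw": -1}, {"linear": [0.85, -0.97, 0.06], "turn": 0, "claw": -1}, {"linear": [0.85, -0.97, 0.06], "turn": 0, "claw": -1}, {"linear": [0.85, -0.97, 0.06], "turn": 0, "claw": -1}, {"linear": [0.85, -0.97, 0.06], "turn": 0, "claw": -1}, {"linear": [0.85, -0.97, 0.06], "turn": 0, "claw": -1}]'

```text
time: 0.93
position: [0.2868, -0.3047, 0.2315]
orientation: [-0.0, 0.993, 0.122, -0.0]
wrist_force: [-0.0, -0.4, -0.1]
finger_gap: 0.0852
gripper_force: 0.0
```

move_arm --series '[{"linear": [0.85, -0.97, 0.06], "turn": 0, "claw": -1}, {"linear": [0.85, -0.97, 0.06], "turn": 0, "claw": -1}, {"linear": [0.85, -0.97, 0.06], "turn": 0, "claw": -1}, {"linear": [0.85, -0.97, 0.06], "turn": 0, "claw": -1}, {"linear": [0.85, -0.97, 0.06], "turn": 0, "claw": -1}, {"linear": [0.85, -0.97, 0.06], "turn": 0, "claw": -1}, {"linear": [0.85, -0.97, 0.06], "turn": 0, "claw": -1}, {"linear": [0.85, -0.97, 0.06], "turn": 0, "claw": -1}, {"linear": [0.85, -0.97, 0.06], "turn": 0, "claw": -1}, {"linear": [0.85, -0.97, 0.06], "turn": 0, "claw": -1}]'

```text
time: 1.77
position: [0.4341, -0.0179, 0.2166]
orientation: [-0.0, 0.993, 0.122, -0.0]
wrist_force: [0.8, -0.3, -0.1]
finger_gap: 0.0856
gripper_force: 0.0
```

move_arm --series '[{"linear": [0.85, -0.97, 0.06], "turn": 0, "claw": -1}, {"linear": [0.85, -0.97, 0.06], "turn": 0, "claw": -1}, {"linear": [0.85, -0.97, 0.06], "turn": 0, "claw": -1}, {"linear": [0.85, -0.97, 0.06], "turn": 0, "claw": -1}, {"linear": [0, 0, 0], "turn": 0.9, "claw": -1}, {"linear": [0, 0, 0], "turn": 0.9, "claw": -1}, {"linear": [0, 0, 0], "turn": 0.9, "claw": -1}, {"linear": [0, 0, 0], "turn": 0.9, "claw": -1}, {"linear": [0, 0, 0], "turn": 0.9, "claw": -1}, {"linear": [0, 0, 0], "turn": 0.8, "claw": -1}]'

```text
time: 2.6
position: [0.4925, 0.0951, 0.2105]
orientation: [0.0, 0.98, -0.197, -0.0]
wrist_force: [0.9, -0.4, -0.8]
finger_gap: 0.0853
gripper_force: 0.0
```

move_arm --series '[{"linear": [0.05, -0.85, 0], "turn": 0, "claw": -1}, {"linear": [0.05, -0.9, 0], "turn": 0, "claw": -1}, {"linear": [0.05, -0.9, 0.2], "turn": 0, "claw": -1}, {"linear": [0.05, -0.9, 0.2], "turn": 0, "claw": -1}, {"linear": [0.1, -0.9, 0.2], "turn": 0, "claw": -1}, {"linear": [0.1, -0.9, 0.2], "turn": 0, "claw": -1}, {"linear": [0.1, -0.9, 0.2], "turn": 0, "claw": -1}, {"linear": [0.1, -0.9, 0.2], "turn": 0, "claw": -1}, {"linear": [0.0, -0.9, 0], "turn": 0, "claw": -1}, {"linear": [0.0, -0.2, 0], "turn": 0, "claw": -1}]'

```text
time: 3.43
position: [0.5864, 0.2828, 0.18]
orientation: [-0.001, 0.981, -0.194, 0.0]
wrist_force: [0.7, 1.1, 0.3]
finger_gap: 0.0856
gripper_force: 0.0
```

```bash
python3 - <<'E'
from h import *
import pickle
o=r.get_obs();pickle.dump(o,open("o1.pkl","wb"));p,d=r.get_image("wrist");np.save("w1.npy",p)
cv2.imwrite("pics/w1.png",p[:,:,::-1]);print(o["position"],o["orientation"])
E
```

```text
[0.5863837  0.28284    0.17999923] [-6.79583445e-04  9.81063108e-01 -1.93687158e-01  1.04292732e-05]
```

View pics/w1.png

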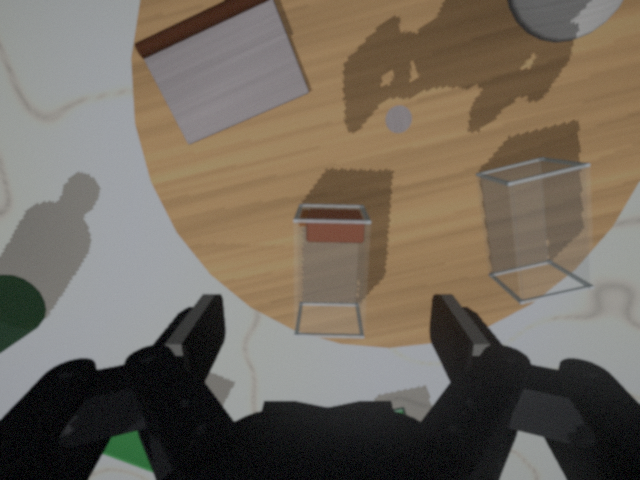

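The wrist view shows the full canister aligned with the tool. Its base top edge runs from (295,221) to (371,221), its mouth top edge from (295,335) to (365,337), and the saver is at (335,225).

```bash
python3 - <<'E'
from h import *
import pickle
np.set_printoptions(precision=4,suppress=True)
o=pickle.load(open("o1.pkl","rb"))
P=cast("wrist",[(295,221),(371,221),(364.5,337),(295.5,335)],.082,o);print(P[:,:2],np.linalg.norm(P-np.roll(P,-1,0),axis=1))
B=cast("wrist",[(303,206),(363,206),(360,304),(301,303)],.030,o);print(B[:,:2],np.linalg.norm(B-np.roll(B,-1,0),axis=1))
q=o["orientation"];Rm=R.from_quat([q[1],q[2],q[3],q[0]]).as_matrix()
for Q in (P,B):
    ax=(Q[0]+Q[1]-Q[2]-Q[3])[:2];ax/=np.linalg.norm(ax);C=Q.mean(0)[:2]
    print(ax,np.arctan2(ax[1],ax[0]),np.arctan2(Rm[1,0],Rm[0,0]),C,"grasp in tool",Rm.T@(np.r_[C+.03*ax,.051]-o["position"])/.025)
E
```

```text
[[0.6079 0.298 ]
 [0.5886 0.2509]
 [0.5069 0.2862]
 [0.5279 0.3329]] [0.0509 0.089  0.0512 0.0873]
[[0.6063 0.2966]
 [0.5878 0.2515]
 [0.506  0.2852]
 [0.5267 0.3331]] [0.0488 0.0885 0.0522 0.0876]
[ 0.9172 -0.3985] -0.4098457724365056 -0.38983810960431586 [0.5578 0.292 ] grasp in tool [0.0055 0.1271 5.1598]
[ 0.9172 -0.3985] -0.4098738184868684 -0.38983810960431586 [0.5567 0.2916] grasp in tool [-0.0299  0.1575  5.1598]
```

move_arm --series '[{"linear": [0.07, 0.14, 0.5], "turn": 0.17, "claw": -1}, {"linear": [0, 0, 0.9], "turn": 0, "claw": -1}, {"linear": [0, 0, 0.9], "turn": 0, "claw": -1}, {"linear": [0, 0, 0.9], "turn": 0, "claw": -1}, {"linear": [0, 0, 0.9], "turn": 0, "claw": -1}, {"linear": [0, 0, 0.7], "turn": 0, "claw": -1}, {"linear": [0, 0, 0.36], "turn": 0, "claw": -1}, {"linear": [0, 0, 0], "turn": 0, "claw": 0.2}, {"linear": [0, 0, 0], "turn": 0, "claw": 1}, {"linear": [0, 0, 0], "turn": 0, "claw": 1}]' --newtons 20

```text
time: 4.32
position: [0.5869, 0.2764, 0.0533]
orientation: [-0.001, 0.979, -0.204, 0.001]
wrist_force: [-2.2, -1.0, 14.6]
finger_gap: 0.0518
gripper_force: 23.2
```

move_arm --series '[{"linear": [0, 0, 0], "turn": 0, "claw": 1}, {"linear": [0, 0, 0], "turn": 0, "claw": 1}, {"linear": [0, 0, 0], "turn": 0, "claw": 1}, {"linear": [0, 0, 0], "turn": 0, "claw": 1}]'

```text
time: 4.65
position: [0.5868, 0.2764, 0.0534]
orientation: [-0.001, 0.979, -0.204, 0.001]
wrist_force: [-0.6, -0.4, 6.8]
finger_gap: 0.0523
gripper_force: 22.0
```

move_arm --series '[{"linear": [0, 0, -0.1], "turn": 0, "claw": 1}, {"linear": [0, 0, -0.3], "turn": 0, "claw": 1}, {"linear": [0, 0, -0.5], "turn": 0, "claw": 1}, {"linear": [0, 0, -0.6], "turn": 0, "claw": 1}, {"linear": [0, 0, -0.6], "turn": 0, "claw": 1}, {"linear": [0, 0, -0.6], "turn": 0, "claw": 1}, {"linear": [0, 0, -0.5], "turn": 0, "claw": 1}, {"linear": [0, 0, -0.4], "turn": 0, "claw": 1}, {"linear": [0, 0, -0.2], "turn": 0, "claw": 1}, {"linear": [0, 0, -0.1], "turn": 0, "claw": 1}]' --newtons 20

```text
time: 5.48
position: [0.5861, 0.2763, 0.1506]
orientation: [-0.0, 0.979, -0.204, 0.001]
wrist_force: [-0.4, 0.7, -1.4]
finger_gap: 0.0518
gripper_force: 21.3
```

```bash
python3 - <<'E'
from h import *
p,d=r.get_image("wrist");s,d=r.get_image("scene")
a=p[150:480,180:460];b=cv2.resize(s[200:380,200:440],None,fx=1.8,fy=1.8)
h=330;im=np.hstack([a,cv2.resize(b,(int(b.shape[1]*h/b.shape[0]),h))]);cv2.imwrite("pics/w2.png",im[:,:,::-1]);print(im.shape,r.get_obs()["wrist_torque"])
E
```

```text
(330, 720, 3) [ 0.04350793 -0.02197429  0.04110316]
```

View pics/w2.png

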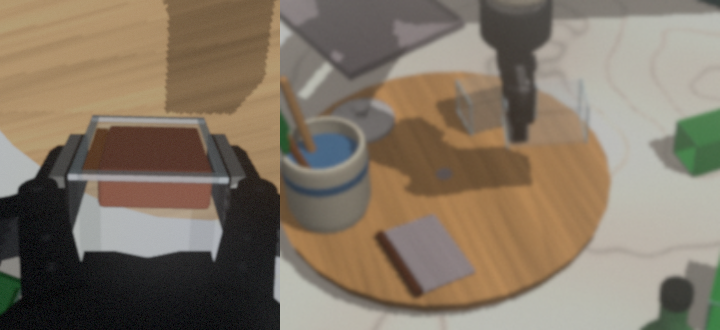

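The lift shows the canister gripped and still horizontal. I'll carry it smoothly to the tray and tip it there against the near wall.

move_arm --series '[{"linear": [0.04, 0.1, 0], "turn": 0, "claw": 1}, {"linear": [0.12, 0.3, 0], "turn": 0, "claw": 1}, {"linear": [0.19, 0.5, 0], "turn": 0, "claw": 1}, {"linear": [0.27, 0.7, 0], "turn": 0, "claw": 1}, {"linear": [0.31, 0.8, 0], "turn": 0, "claw": 1}, {"linear": [0.31, 0.8, 0], "turn": 0, "claw": 1}, {"linear": [0.31, 0.8, 0], "turn": 0, "claw": 1}, {"linear": [0.31, 0.8, 0], "turn": 0, "claw": 1}, {"linear": [0.31, 0.8, 0], "turn": 0, "claw": 1}, {"linear": [0.31, 0.8, 0], "turn": 0, "claw": 1}]'

```text
time: 6.42
position: [0.5776, 0.1024, 0.1489]
orientation: [0.0, 0.979, -0.205, -0.001]
wrist_force: [0.0, 0.6, -2.1]
finger_gap: 0.052
gripper_force: 21.3
```

move_arm --series '[{"linear": [0.31, 0.8, 0], "turn": 0, "claw": 1}, {"linear": [0.31, 0.8, 0], "turn": 0, "claw": 1}, {"linear": [0.31, 0.8, 0], "turn": 0, "claw": 1}, {"linear": [0.31, 0.8, 0], "turn": 0, "claw": 1}, {"linear": [0.31, 0.8, 0], "turn": 0, "claw": 1}, {"linear": [0.31, 0.8, 0], "turn": 0, "claw": 1}, {"linear": [0.31, 0.8, 0], "turn": 0, "claw": 1}, {"linear": [0.31, 0.8, 0], "turn": 0, "claw": 1}, {"linear": [0.31, 0.8, 0], "turn": 0, "claw": 1}, {"linear": [0.31, 0.8, 0], "turn": 0, "claw": 1}]'

```text
time: 7.25
position: [0.5682, -0.1116, 0.1489]
orientation: [0.0, 0.979, -0.205, -0.001]
wrist_force: [-0.5, 0.1, -1.3]
finger_gap: 0.0519
gripper_force: 21.3
```

move_arm --series '[{"linear": [0.27, 0.7, 0], "turn": 0, "claw": 1}, {"linear": [0.19, 0.5, 0], "turn": 0, "claw": 1}, {"linear": [0.12, 0.3, 0], "turn": 0, "claw": 1}, {"linear": [0.04, 0.1, 0], "turn": -0.1, "claw": 1}, {"linear": [0, 0, 0], "turn": -0.4, "claw": 1}, {"linear": [0, 0, 0], "turn": -0.8, "claw": 1}, {"linear": [0, 0, 0.1], "turn": -0.9, "claw": 1}, {"linear": [0, 0, 0.3], "turn": -0.9, "claw": 1}, {"linear": [0, 0, 0.5], "turn": -0.9, "claw": 1}, {"linear": [0, 0, 0.5], "turn": -0.6, "claw": 1}]'

```text
time: 8.08
position: [0.5679, -0.1517, 0.1143]
orientation: [-0.0, 0.997, 0.074, 0.0]
wrist_force: [-0.0, 0.0, -1.4]
finger_gap: 0.0521
gripper_force: 21.3
```

```bash
python3 - <<'E'
from h import *
import pickle
o=r.get_obs();pickle.dump(o,open("o3.pkl","wb"));p,d=r.get_image("wrist");s,d2=r.get_image("scene")
print(o["position"],o["orientation"])
b=s[100:300,150:390];im=np.hstack([cv2.resize(p,(480,360)),cv2.resize(b,(320,267))[:, :] if 0 else cv2.copyMakeBorder(cv2.resize(b,(320,267)),0,93,0,0,0)])
cv2.imwrite("pics/w3.png",im[:,:,::-1]);np.save("w3.npy",p)
E
```

```text
[ 0.56790076 -0.1516542   0.11425601] [-7.06431868e-05  9.97289126e-01  7.35815751e-02  3.83292417e-04]
```

View pics/w3.png

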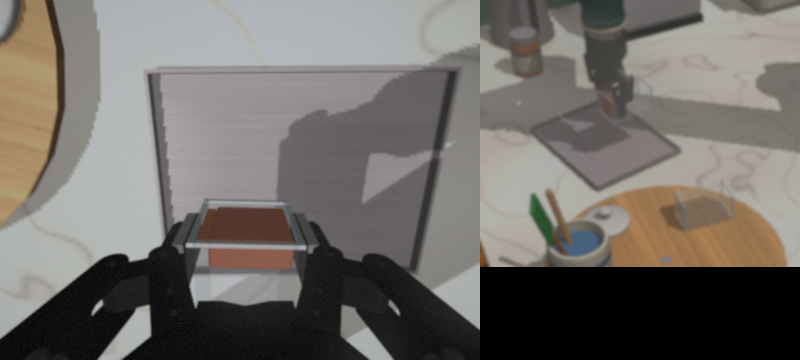

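```bash
python3 - <<'E'
from h import *
import pickle
np.set_printoptions(precision=4,suppress=True)
o=pickle.load(open("o3.pkl","rb"))
P=cast("wrist",[(197,94),(613,91),(553,363),(160/.75,272/.75)],.014,o);print(P[:,:2],np.linalg.norm(P-np.roll(P,-1,0),axis=1))
q=o["orientation"];Rm=R.from_quat([q[1],q[2],q[3],q[0]]).as_matrix();print((P-o["position"])@Rm*1000)
E
```

```text
[[ 0.6492 -0.0588]
 [ 0.6881 -0.3094]
 [ 0.4957 -0.3374]
 [ 0.4576 -0.0791]] [0.2536 0.1944 0.261  0.1926]
[[ 93.9383 -79.9451 100.3356]
 [ 95.6677 173.6445 100.3155]
 [-98.7303 173.1366 100.1649]
 [-98.5336 -87.9043 100.1871]]
```

move_arm --series '[{"linear": [0, 0, 0.4], "turn": 0, "claw": 1}, {"linear": [0, 0, 0.7], "turn": 0, "claw": 1}, {"linear": [0, 0, 0.7], "turn": 0, "claw": 1}, {"linear": [0, 0, 0.6], "turn": 0, "claw": 1}, {"linear": [0, 0, 0.5], "turn": 0, "claw": 1}, {"linear": [0, 0, 0.3], "turn": 0, "claw": 1}, {"linear": [-0.1, 0, 0.16], "turn": 0, "claw": 1}, {"linear": [-0.25, 0, 0], "turn": 0, "claw": 1}, {"linear": [-0.25, 0, 0], "turn": 0, "claw": 1}, {"linear": [-0.1, 0, 0], "turn": 0, "claw": 1}]'

```text
time: 9.02
position: [0.5492, -0.1549, 0.0309]
orientation: [-0.0, 0.998, 0.07, -0.0]
wrist_force: [-0.2, 0.1, -2.7]
finger_gap: 0.052
gripper_force: 21.6
```

move_arm --series '[{"linear": [-0.08, 0, 0], "turn": 0, "claw": 1}, {"linear": [-0.08, 0, 0], "turn": 0, "claw": 1}]'

```text
time: 9.18
position: [0.5465, -0.1558, 0.0311]
orientation: [0.0, 0.998, 0.07, 0.001]
wrist_force: [0.2, -0.5, -2.1]
finger_gap: 0.0521
gripper_force: 21.6
```

move_arm --series '[{"linear": [-0.08, 0, 0.08], "turn": 0, "claw": 1}, {"linear": [-0.08, 0, 0], "turn": 0, "claw": 1}]'

```text
time: 9.35
position: [0.5454, -0.1565, 0.0292]
orientation: [0.001, 0.998, 0.07, 0.003]
wrist_force: [8.6, 5.4, 1.6]
finger_gap: 0.0521
gripper_force: 22.2
```

move_arm --series '[{"linear": [-0.08, 0, 0], "turn": 0, "claw": 1}, {"linear": [-0.08, 0, 0], "turn": 0, "claw": 1}]'

```text
time: 9.52
position: [0.5444, -0.1571, 0.0301]
orientation: [0.001, 0.998, 0.069, 0.006]
wrist_force: [14.2, 9.7, 2.6]
finger_gap: 0.0519
gripper_force: 20.4
```

move_arm --series '[{"linear": [-0.08, 0, 0], "turn": 0, "claw": 1}, {"linear": [-0.08, 0, 0], "turn": 0, "claw": 1}]'

```text
time: 9.68
position: [0.5427, -0.1579, 0.0308]
orientation: [0.002, 0.998, 0.069, 0.008]
wrist_force: [15.4, 8.2, 4.8]
finger_gap: 0.0518
gripper_force: 20.7
```

move_arm --series '[{"linear": [-0.05, 0, -0.25], "turn": 0, "claw": 1}, {"linear": [-0.05, 0, -0.25], "turn": 0, "claw": 1}, {"linear": [-0.1, 0, -0.24], "turn": 0, "claw": 1}]'

```text
time: 9.93
position: [0.5321, -0.1586, 0.0478]
orientation: [0.001, 0.998, 0.07, 0.002]
wrist_force: [3.8, 0.0, -3.3]
finger_gap: 0.0517
gripper_force: 21.6
```

move_arm --series '[{"linear": [-0.12, 0, -0.24], "turn": 0, "claw": 1}, {"linear": [-0.16, 0, -0.2], "turn": 0, "claw": 1}]'

```text
time: 10.1
position: [0.5234, -0.1592, 0.0586]
orientation: [0.0, 0.998, 0.07, 0.001]
wrist_force: [3.4, 0.1, -2.2]
finger_gap: 0.0518
gripper_force: 21.5
```

```bash
python3 - <<'E'
from h import *
p,d=r.get_image("wrist");s,d2=r.get_image("scene")
b=s[100:240,190:350];im=np.hstack([cv2.resize(p,(400,300)),cv2.resize(b,(343,300))])
cv2.imwrite("pics/w4.png",im[:,:,::-1])
E
```

```text
(no output)
```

View pics/w4.png

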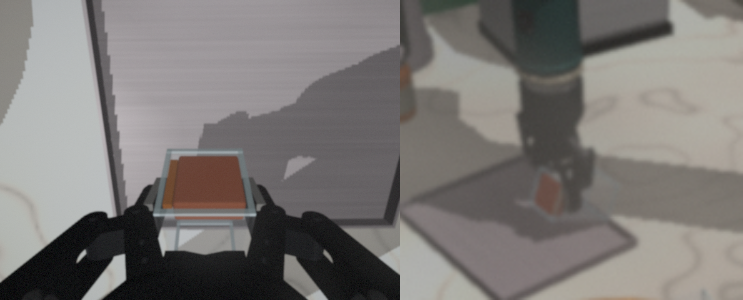

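The picture shows the canister tipping: its base face now fills more of the wrist view, at about (203,180). I'll carry on along the arc.

move_arm --series '[{"linear": [-0.1, 0, -0.24], "turn": 0, "claw": 1}, {"linear": [-0.14, 0, -0.2], "turn": 0, "claw": 1}, {"linear": [-0.16, 0, -0.16], "turn": 0, "claw": 1}, {"linear": [-0.18, 0, -0.14], "turn": 0, "claw": 1}]'

```text
time: 10.53
position: [0.5062, -0.1603, 0.0762]
orientation: [-0.001, 0.998, 0.07, -0.002]
wrist_force: [0.1, 0.7, -2.4]
finger_gap: 0.0521
gripper_force: 21.8
```

move_arm --series '[{"linear": [-0.18, 0, -0.12], "turn": 0, "claw": 1}, {"linear": [-0.18, 0, -0.1], "turn": 0, "claw": 1}, {"linear": [-0.16, 0, -0.06], "turn": 0, "claw": 1}, {"linear": [-0.12, 0, -0.04], "turn": 0, "claw": 1}]'

```text
time: 10.87
position: [0.4915, -0.1631, 0.0844]
orientation: [-0.0, 0.998, 0.07, -0.0]
wrist_force: [0.0, -0.6, -1.7]
finger_gap: 0.0519
gripper_force: 21.8
```

```bash
python3 - <<'E'
from h import *
p,d=r.get_image("wrist");s,d2=r.get_image("scene")
b=s[100:240,190:350];im=np.hstack([cv2.resize(p,(400,300)),cv2.resize(b,(343,300))])
cv2.imwrite("pics/w5.png",im[:,:,::-1])
E
```

```text
(no output)
```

View pics/w5.png

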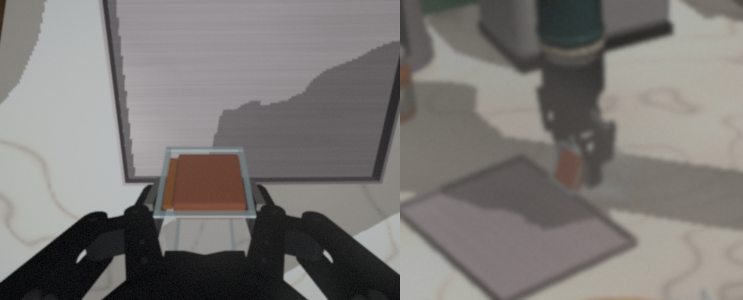

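The mouth slipped over the near wall. Next I'll measure the tilt from the base-face corners.

```bash
cat > tilt.py <<'E'
from h import *
def tilt(uv,o=None):
    # uv: base face corners: lower-left... order: (bottom-face side) far-left, far-right, near-right, near-left in picture
    o=o or r.get_obs();K,T=pose("wrist",o)
    h=.026;ob=np.array([(-h,-h,0),(h,-h,0),(h,h,0),(-h,h,0)])
    n,rv,tv,er=cv2.solvePnPGeneric(ob,np.array(uv,float),K,None,flags=cv2.SOLVEPNP_IPPE)
    q=o["orientation"];Rm=R.from_quat([q[1],q[2],q[3],q[0]]).as_matrix()
    for a,t,e in zip(rv,tv,er):
        M=T[:3,:3]@cv2.Rodrigues(a)[0];c=T[:3,:3]@t.ravel()+T[:3,3]
        out=-M[:,2];low=c-.09*out+M@[0,-h,0]
        print("tilt",round(np.degrees(np.arcsin(out[2])),1),"err",float(e[0]),"base centre in tool mm",np.round(Rm.T@(c-o["position"])*1000),"mouth low edge world",np.round(low,3),"in tool",np.round(Rm.T@(low-o["position"])*1000))
E
python3 - <<'E'
from tilt import *
np.set_printoptions(suppress=True)
tilt(np.array([(168,148),(243,148),(255,217),(155,217)])*1.6)
E
```

```text
tilt 26.4 err 0.11315716562607005 base centre in tool mm [17. -0. -7.] mouth low edge world [ 0.44  -0.171  0.028] in tool [-52.   1.  56.]
tilt 76.2 err 12.7997633621901 base centre in tool mm [ 16.   0. -15.] mouth low edge world [ 0.553 -0.154  0.019] in tool [62. -0. 66.]
```

move_arm --series '[{"linear": [0.2, 0, -0.05], "turn": 0, "claw": 1}, {"linear": [0.4, 0, -0.05], "turn": 0, "claw": 1}, {"linear": [0.5, 0, 0], "turn": 0, "claw": 1}, {"linear": [0.35, 0, 0], "turn": 0, "claw": 1}, {"linear": [0.1, 0, 0.25], "turn": 0, "claw": 1}, {"linear": [0, 0, 0.4], "turn": 0, "claw": 1}, {"linear": [0, 0, 0.25], "turn": 0, "claw": 1}, {"linear": [0, 0, 0.12], "turn": 0, "claw": 1}, {"linear": [-0.1, 0, 0], "turn": 0, "claw": 1}, {"linear": [-0.1, 0, 0], "turn": 0, "claw": 1}]'

```text
time: 11.8
position: [0.5249, -0.1582, 0.0607]
orientation: [-0.0, 0.998, 0.07, -0.001]
wrist_force: [0.4, -0.2, -1.7]
finger_gap: 0.0516
gripper_force: 21.7
```

move_arm --series '[{"linear": [-0.1, 0, 0], "turn": 0, "claw": 1}, {"linear": [-0.1, 0, 0], "turn": 0, "claw": 1}]'

```text
time: 11.97
position: [0.5205, -0.1593, 0.0616]
orientation: [0.0, 0.998, 0.07, 0.0]
wrist_force: [-0.4, 0.5, -1.7]
finger_gap: 0.0519
gripper_force: 21.7
```

move_arm --series '[{"linear": [-0.1, 0, 0], "turn": 0, "claw": 1}, {"linear": [-0.1, 0, 0], "turn": 0, "claw": 1}]'

```text
time: 12.13
position: [0.5184, -0.16, 0.0625]
orientation: [0.0, 0.998, 0.069, 0.003]
wrist_force: [7.7, 4.9, 3.4]
finger_gap: 0.0516
gripper_force: 22.2
```

move_arm --series '[{"linear": [-0.12, 0, -0.1], "turn": 0, "claw": 1}, {"linear": [-0.14, 0, -0.12], "turn": 0, "claw": 1}]'

```text
time: 12.3
position: [0.5115, -0.161, 0.0678]
orientation: [0.0, 0.998, 0.07, 0.002]
wrist_force: [4.1, 1.3, -2.9]
finger_gap: 0.0517
gripper_force: 21.6
```

move_arm --series '[{"linear": [-0.15, 0, -0.1], "turn": 0, "claw": 1}, {"linear": [-0.15, 0, -0.1], "turn": 0, "claw": 1}]'

```text
time: 12.47
position: [0.5031, -0.1622, 0.0726]
orientation: [0.001, 0.998, 0.07, 0.001]
wrist_force: [3.5, 1.3, -0.8]
finger_gap: 0.0515
gripper_force: 21.6
```

move_arm --series '[{"linear": [-0.16, 0, -0.09], "turn": 0, "claw": 1}, {"linear": [-0.16, 0, -0.08], "turn": 0, "claw": 1}]'

```text
time: 12.63
position: [0.4944, -0.1633, 0.0766]
orientation: [0.0, 0.998, 0.07, 0.001]
wrist_force: [4.4, -0.1, -1.3]
finger_gap: 0.0518
gripper_force: 21.6
```

move_arm --series '[{"linear": [-0.16, 0, -0.05], "turn": 0, "claw": 1}, {"linear": [-0.16, 0, -0.03], "turn": 0, "claw": 1}]'

```text
time: 12.8
position: [0.4866, -0.1644, 0.0786]
orientation: [0.0, 0.998, 0.07, 0.001]
wrist_force: [4.7, 0.3, 2.7]
finger_gap: 0.0516
gripper_force: 21.9
```

move_arm --series '[{"linear": [-0.16, 0, 0], "turn": 0, "claw": 1}, {"linear": [-0.16, 0, 0], "turn": 0, "claw": 1}]'

```text
time: 12.97
position: [0.4794, -0.1656, 0.079]
orientation: [0.0, 0.998, 0.07, 0.001]
wrist_force: [5.1, 2.6, 10.0]
finger_gap: 0.0521
gripper_force: 22.7
```

```bash
python3 - <<'E'
from h import *
p,d=r.get_image("wrist");s,d2=r.get_image("scene")
b=s[100:240,190:350];im=np.hstack([cv2.resize(p,(400,300)),cv2.resize(b,(343,300))])
cv2.imwrite("pics/w6.png",im[:,:,::-1])
E
```

```text
(no output)
```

View pics/w6.png

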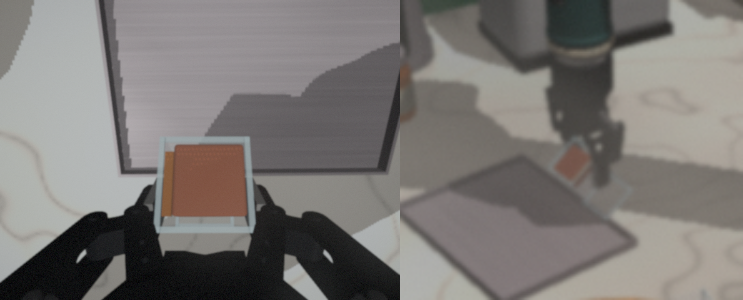

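The base face is now (161,137), (249,137), (255,233), (155,233) at 0.625 scale, so it's tipped a lot further.

```bash
python3 - <<'E'
from tilt import *
np.set_printoptions(suppress=True)
tilt(np.array([(161,137),(249,137),(255,233),(155,233)])*1.6)
E
```

```text
tilt 63.0 err 2.1326437835468735 base centre in tool mm [ 19.  -1. -20.] mouth low edge world [ 0.484 -0.176  0.007] in tool [ 3. 11. 72.]
tilt 63.4 err 2.1447544236024627 base centre in tool mm [ 19.   1. -20.] mouth low edge world [ 0.481 -0.155  0.007] in tool [  4. -11.  72.]
```

move_arm --series '[{"linear": [0.1, 0, -0.3], "turn": 0, "claw": 1}, {"linear": [0.2, 0, -0.4], "turn": 0, "claw": 1}, {"linear": [0.5, 0, -0.2], "turn": 0, "claw": 1}, {"linear": [0.7, 0, 0], "turn": 0, "claw": 1}, {"linear": [0.8, 0, 0], "turn": 0, "claw": 1}, {"linear": [0.8, 0, 0], "turn": 0, "claw": 1}, {"linear": [0.5, 0, 0], "turn": 0, "claw": 1}, {"linear": [0.3, 0, 0.2], "turn": 0, "claw": 1}, {"linear": [0.1, 0, 0.4], "turn": 0, "claw": 1}, {"linear": [0, 0, 0.3], "turn": 0, "claw": 1}]'

```text
time: 13.9
position: [0.576, -0.1507, 0.0764]
orientation: [-0.001, 0.998, 0.07, -0.001]
wrist_force: [-0.7, 0.5, -2.2]
finger_gap: 0.0519
gripper_force: 22.1
```

move_arm --series '[{"linear": [0, 0, 0.2], "turn": 0, "claw": 1}, {"linear": [0, 0, 0.1], "turn": 0, "claw": 1}, {"linear": [-0.1, 0, 0.08], "turn": 0, "claw": 1}]'

```text
time: 14.15
position: [0.5756, -0.1507, 0.07]
orientation: [-0.001, 0.998, 0.069, 0.001]
wrist_force: [1.4, 10.9, 31.0]
finger_gap: 0.0521
gripper_force: 25.4
```

move_arm --series '[{"linear": [-0.2, 0, -0.08], "turn": 0, "claw": 1}, {"linear": [-0.3, 0, 0], "turn": 0, "claw": 1}, {"linear": [-0.3, 0, 0.02], "turn": 0, "claw": 1}]'

```text
time: 14.4
position: [0.5551, -0.1543, 0.0704]
orientation: [-0.0, 0.998, 0.07, 0.001]
wrist_force: [5.0, 3.6, 7.4]
finger_gap: 0.0519
gripper_force: 23.1
```

move_arm --series '[{"linear": [-0.3, 0, 0.04], "turn": 0, "claw": 1}, {"linear": [-0.3, 0, 0.04], "turn": 0, "claw": 1}, {"linear": [-0.3, 0, 0.04], "turn": 0, "claw": 1}]'

```text
time: 14.65
position: [0.5331, -0.1575, 0.0677]
orientation: [0.0, 0.998, 0.07, 0.001]
wrist_force: [3.5, 1.4, 3.2]
finger_gap: 0.0522
gripper_force: 22.9
```

```bash
cat > shot.py <<'E'
import sys
from h import *
o=r.get_obs();p,d=r.get_image("wrist");np.save(sys.argv[1],p);print(o["time"],o["position"],o["wrist_force"])
hsv=cv2.cvtColor(p,cv2.COLOR_RGB2HSV);m=((hsv[...,0]<10)&(hsv[...,1]>90)&(hsv[...,2]>60)).astype(np.uint8)
for c in sorted(cv2.findContours(m,0,2)[0],key=cv2.contourArea)[-3:]:
    if cv2.contourArea(c)>150: print(cv2.boundingRect(c),cv2.contourArea(c),cv2.approxPolyDP(c,6,True).reshape(-1,2).tolist(),np.median(d[m>0]) )
E
python3 shot.py a.npy
```

```text
14.65 [ 0.53305311 -0.15752839  0.06768836] [3.50906057 1.37305583 3.19214011]
(273, 238, 124, 122) 14514.5 [[277, 239], [274, 357], [394, 357], [394, 241]] 0.11144849
```

```bash
python3 - <<'E'
from tilt import *
p=np.load("a.npy")
# base outline: light edges on row/col profiles around saver
g=cv2.cvtColor(p,cv2.COLOR_RGB2GRAY).astype(int)
print("col335",g[195:250:1,335].tolist());print("col335b",g[350:400,335].tolist());print("row290",g[290,235:285].tolist());print("row290b",g[290,385:430].tolist())
o=r.get_obs();K,T=pose("wrist",o);h=.0205
ob=np.array([(-h,-h,0),(h,-h,0),(h,h,0),(-h,h,0)])
for n,rv,tv,e in [cv2.solvePnPGeneric(ob,np.array([(276,239),(394,240),(395,358),(273,358)],float),K,None,flags=cv2.SOLVEPNP_IPPE)]:
    for a,t,ee in zip(rv,tv,e):
        M=T[:3,:3]@cv2.Rodrigues(a)[0];print(np.degrees(np.arcsin(-M[2,2])),ee,T[:3,:3]@t.ravel()+T[:3,3]-o["position"],-M[:,2])
E
```

```text
col335 [104, 106, 104, 106, 105, 108, 108, 105, 103, 104, 103, 103, 104, 104, 106, 104, 107, 104, 104, 102, 103, 105, 105, 104, 102, 100, 105, 104, 102, 107, 116, 139, 159, 169, 172, 172, 172, 174, 176, 175, 169, 145, 109, 92, 97, 102, 106, 109, 107, 108, 109, 110, 109, 107, 107]
col335b [102, 102, 101, 103, 103, 102, 104, 102, 100, 98, 89, 91, 87, 90, 90, 93, 108, 121, 135, 141, 143, 139, 138, 136, 136, 137, 139, 138, 134, 123, 129, 151, 167, 173, 174, 172, 174, 173, 171, 170, 159, 148, 142, 137, 136, 137, 137, 137, 136, 135]
row290 [159, 159, 158, 160, 157, 157, 157, 157, 156, 160, 163, 171, 170, 170, 170, 168, 170, 170, 168, 160, 141, 119, 108, 109, 110, 107, 110, 104, 110, 107, 110, 111, 110, 108, 107, 109, 108, 96, 88, 86, 92, 99, 101, 101, 104, 102, 106, 106, 107, 107]
row290b [108, 107, 107, 107, 108, 105, 109, 104, 97, 99, 97, 100, 106, 123, 144, 159, 167, 169, 167, 168, 167, 166, 168, 163, 156, 149, 146, 143, 147, 145, 145, 145, 145, 145, 144, 145, 146, 144, 144, 143, 144, 145, 144, 144, 141]
76.72769695737851 [1.14991644] [0.01791365 0.00039049 0.02096472] [0.2285366  0.02185551 0.97328997]
49.10386496726482 [2.3358722] [0.01931708 0.00080065 0.02028821] [0.63896973 0.14260594 0.75589763]
```

```bash
cat > plane.py <<'E'
from h import *
def plane():
    o=r.get_obs();p,d=r.get_image("wrist");K,_=pose("wrist",o);H=r.camera_model("wrist")["hand_eye"]
    v,u=np.mgrid[245:375:4,260:400:4];z=d[v,u].ravel();ok=(z>.06)&(z<.2)
    X=(np.c_[u.ravel(),v.ravel(),np.ones(u.size)]@np.linalg.inv(K).T*z[:,None])[ok]@H[:3,:3].T+H[:3,3]
    c=np.median(X,0);n=np.linalg.svd(X-X.mean(0))[2][2];n*=-np.sign(n[2])
    res=np.abs((X-X.mean(0))@n)
    print("t",o["time"],"pos",o["position"].round(4) if hasattr(o["position"],"round") else o["position"],"F",np.round(o["wrist_force"],1),"face centre mm",(c*1000).round(1),"tilt",np.degrees(np.arcsin(-n[2])).round(1),"n",n.round(3),"res mm",(np.median(res)*1000).round(2),(res.max()*1000).round(1),"N",len(X))
    return p,d
E
python3 -c "
from plane import *
p,d=plane();print((d[226:395:12,335]*1000).round(0),(d[300,240:415:12]*1000).round(0))"
```

```text
t 14.7 pos [ 0.531  -0.1577  0.0673] F [ 0.6 -0.4  6.6] face centre mm [ 18.8  -0.2 -29.5] tilt 73.6 n [ 0.283  0.001 -0.959] res mm 0.38 2.2 N 1153
[200. 110. 112. 112. 111. 112. 112. 112. 111. 110. 111. 111. 112. 111.
 237.] [142. 111. 112. 110. 110. 111. 111. 111. 111. 111. 111. 112. 110. 111.
 111.]
```

move_arm --series '[{"linear": [-0.2, 0, 0.08], "turn": 0, "claw": 1}, {"linear": [-0.2, 0, 0.08], "turn": 0, "claw": 1}, {"linear": [-0.2, 0, 0.08], "turn": 0, "claw": 1}]'

```text
time: 15.0
position: [0.5177, -0.1597, 0.0616]
orientation: [0.0, 0.998, 0.07, 0.001]
wrist_force: [0.5, 2.0, 4.5]
finger_gap: 0.0517
gripper_force: 23.2
```

```bash
python3 -c "
from plane import *
plane()"
```

```text
t 15.0 pos [ 0.5177 -0.1597  0.0616] F [0.5 2.  4.5] face centre mm [ 20.8  -0.2 -33.3] tilt 83.9 n [ 0.106  0.004 -0.994] res mm 0.4 2.0 N 1152
```

move_arm --series '[{"linear": [-0.15, 0, 0.08], "turn": 0, "claw": 1}, {"linear": [-0.1, 0, 0.08], "turn": 0, "claw": 1}, {"linear": [0, 0, 0.05], "turn": 0, "claw": 1}]'

```text
time: 15.3
position: [0.5105, -0.1607, 0.0572]
orientation: [0.0, 0.998, 0.07, -0.0]
wrist_force: [-8.2, 1.7, 37.6]
finger_gap: 0.0519
gripper_force: 26.6
```

```bash
python3 -c "
from plane import *
plane()"
```

```text
t 15.3 pos [ 0.5105 -0.1607  0.0572] F [-8.2  1.7 37.6] face centre mm [ 22.6  -0.2 -36.2] tilt 85.1 n [ 0.086  0.003 -0.996] res mm 1.05 10.8 N 1152
```

The canister now stands mouth-down on the tray floor, with its base face at 93 mm as expected. I'll let go and regrasp it centrally.

move_arm --series '[{"linear": [0, 0, -0.12], "turn": 0, "claw": 1}, {"linear": [0, 0, -0.08], "turn": 0, "claw": 0.2}, {"linear": [0, 0, 0], "turn": 0, "claw": -0.5}, {"linear": [0, 0, 0], "turn": 0, "claw": -1}, {"linear": [0, 0, 0], "turn": 0, "claw": -1}, {"linear": [0.2, 0, 0], "turn": 0, "claw": -1}, {"linear": [0.4, 0, 0], "turn": 0, "claw": -1}, {"linear": [0.27, 0, 0], "turn": 0, "claw": -1}, {"linear": [0, 0, 0], "turn": 0, "claw": -1}]'

```text
time: 16.1
position: [0.536, -0.1576, 0.061]
orientation: [0.0, 0.998, 0.07, 0.001]
wrist_force: [-0.3, 0.5, 0.5]
finger_gap: 0.0853
gripper_force: 0.0
```

```bash
python3 -c "
from plane import *
p,d=plane();print(r.get_obs()['finger_gap']);print((d[200:420:8,335]*1000).round(0),(d[300,200:450:8]*1000).round(0))"
```

```text
t 16.1 pos [ 0.536  -0.1576  0.061 ] F [-0.3  0.5  0.5] face centre mm [ 12.6  -0.1 -20.7] tilt 3.7 n [ 0.998  0.012 -0.064] res mm 3.25 12.8 N 1117
0.08504315881181176
[190. 192. 191. 193. 195. 196. 187. 175. 164. 155. 147. 139. 133. 126.
 121. 115. 110. 111. 113. 113. 114. 114. 115. 115. 116. 118.  83.  79.] [132. 133. 135. 206. 206. 207. 207. 130. 130. 130. 129. 129. 129. 130.
 129. 130. 130. 130. 129. 130. 129. 130. 129. 130. 130. 206. 206. 207.
 207. 143. 133. 132.]
```

move_arm --series '[{"linear": [-0.3, 0, 0], "turn": 0, "claw": -1}, {"linear": [-0.18, 0, 0], "turn": 0, "claw": -1}, {"linear": [0, 0, 0], "turn": 0, "claw": 0.2}, {"linear": [0, 0, 0], "turn": 0, "claw": 1}, {"linear": [0, 0, 0], "turn": 0, "claw": 1}, {"linear": [0, 0, 0], "turn": 0, "claw": 1}, {"linear": [0, 0, 0], "turn": 0, "claw": 1}, {"linear": [0, 0, -0.1], "turn": 0, "claw": 1}, {"linear": [0, 0, -0.3], "turn": 0, "claw": 1}, {"linear": [0, 0, -0.4], "turn": 0, "claw": 1}]' --newtons 70

```text
time: 16.98
position: [0.5207, -0.1587, 0.0806]
orientation: [-0.001, 0.998, 0.07, -0.001]
wrist_force: [0.1, 0.5, -0.9]
finger_gap: 0.0511
gripper_force: 73.0
```

```bash
python3 - <<'E'
from h import *
o=r.get_obs();p,d=r.get_image("wrist");print(o["time"],o["position"],o["wrist_force"],o["finger_gap"],o["gripper_force"])
print((d[200:420:8,327]*1000).round(0))
E
python3 shot.py b.npy
```

```text
16.9833 [ 0.5207276  -0.15865798  0.08064179] [ 0.08238158  0.50923741 -0.92693664] 0.05108587633846557 73.00828099250793
[210. 210. 212. 175. 162. 150. 141. 131. 123. 116. 111. 105. 106. 108.
 108. 109. 109. 111. 111. 112. 113. 114. 115. 116. 116. 118.  83.  79.]
17.0333 [ 0.52221388 -0.15929695  0.08295085] [ 0.44462305 -0.26501564 -0.21801206]
(276, 270, 115, 13) 1169.0 [[390, 282], [384, 270], [286, 272], [276, 280]] 0.11133126
(273, 297, 122, 93) 10352.0 [[275, 297], [280, 388], [388, 382], [393, 297]] 0.11133126
```

The saver is still in and the canister is upright at about 22 mm above the floor. I'll do one tap at about 0.2 m/s.

move_arm --series '[{"linear": [0, 0, -0.3], "turn": 0, "claw": 1}, {"linear": [0, 0, -0.1], "turn": 0, "claw": 1}, {"linear": [0, 0, 0.7], "turn": 0, "claw": 1}, {"linear": [0, 0, 0.75], "turn": 0, "claw": 1}, {"linear": [0, 0, 0], "turn": 0, "claw": 1}]'

```text
time: 17.5
position: [0.5239, -0.16, 0.0557]
orientation: [0.001, 0.998, 0.07, 0.002]
wrist_force: [2.8, -0.4, 3.0]
finger_gap: 0.0514
gripper_force: 73.0
```

move_arm --series '[{"linear": [0, 0, -0.3], "turn": 0, "claw": 1}, {"linear": [0, 0, -0.6], "turn": 0, "claw": 1}, {"linear": [0, 0, -0.4], "turn": 0, "claw": 1}, {"linear": [0, 0, -0.1], "turn": 0, "claw": 1}]'

```text
time: 17.83
position: [0.5225, -0.1595, 0.0916]
orientation: [0.001, 0.998, 0.07, 0.001]
wrist_force: [0.9, -1.0, -1.4]
finger_gap: 0.0519
gripper_force: 72.5
```

```bash
python3 shot.py c.npy
```

```text
17.8333 [ 0.52250485 -0.15948393  0.0915754 ] [ 0.86931408 -0.99436499 -1.40085312]
(296, 227, 66, 55) 3443.5 [[296, 227], [298, 281], [359, 280], [361, 227]] 0.13639928
```

```bash
python3 -c "
from h import *
print(cast('wrist',[(296,227),(361,227),(359,280),(298,281)],.019).round(4))"
```

```text
[[ 0.5373 -0.1382  0.019 ]
 [ 0.5427 -0.1767  0.019 ]
 [ 0.5086 -0.1812  0.019 ]
 [ 0.5026 -0.1435  0.019 ]]
```

move_arm --series '[{"linear": [0, 0.1, -0.3], "turn": 0, "claw": 1}, {"linear": [0, 0.2, -0.4], "turn": 0, "claw": 1}, {"linear": [0, 0.5, -0.1], "turn": 0, "claw": 1}, {"linear": [0, 0.7, 0], "turn": 0, "claw": 1}, {"linear": [0, 0.7, 0], "turn": 0, "claw": 1}, {"linear": [0, 0.7, 0], "turn": 0, "claw": 1}, {"linear": [0, 0.5, 0], "turn": 0, "claw": 1}, {"linear": [0, 0.2, 0], "turn": 0, "claw": 1}, {"linear": [0, 0, 0], "turn": 0, "claw": 1}]'

```text
time: 18.63
position: [0.5343, -0.2499, 0.1095]
orientation: [0.0, 0.998, 0.069, 0.0]
wrist_force: [0.7, 0.1, -0.5]
finger_gap: 0.0512
gripper_force: 72.5
```

```bash
python3 shot.py d.npy; python3 - <<'E'
from h import *
p=np.load("d.npy");t,d=r.get_image("top");s,_=r.get_image("scene")
im=np.hstack([cv2.resize(p,(400,300)),cv2.resize(t[140:270,380:540],(369,300))]);cv2.imwrite("pics/w7.png",im[:,:,::-1])
E
```

```text
18.6333 [ 0.53428816 -0.24988839  0.1094576 ] [ 0.65093148  0.0675745  -0.46854952]
(157, 208, 71, 62) 908.0 [[157, 213], [217, 217], [218, 255], [207, 257], [208, 267], [167, 269], [223, 267], [221, 208]] 0.23203796
```

View pics/w7.png

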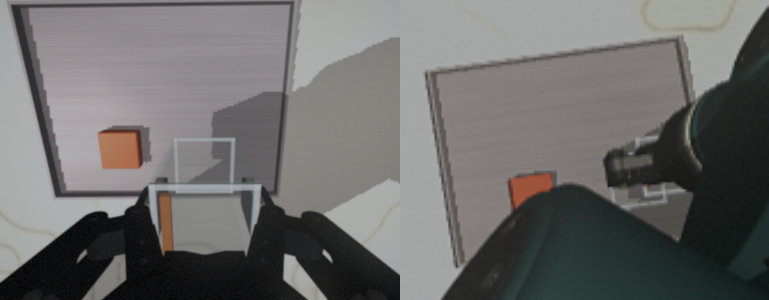

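The saver lies flat in the tray at (120,150) in the wrist view. The empty canister is held upright to its right, so I'll lower it now.

move_arm --series '[{"linear": [0.4, -0.1, 0.2], "turn": 0, "claw": 1}, {"linear": [0.4, -0.1, 0.4], "turn": 0, "claw": 1}, {"linear": [0, 0, 0.5], "turn": 0, "claw": 1}, {"linear": [0, 0, 0.4], "turn": 0, "claw": 1}, {"linear": [0, 0, 0.25], "turn": 0, "claw": 1}, {"linear": [0, 0, 0.15], "turn": 0, "claw": 1}, {"linear": [0, 0, 0.05], "turn": 0, "claw": 1}]'

```text
time: 19.37
position: [0.5527, -0.2398, 0.0596]
orientation: [-0.001, 0.998, 0.07, -0.001]
wrist_force: [-0.1, 0.4, -0.9]
finger_gap: 0.0511
gripper_force: 72.5
```

move_arm --series '[{"linear": [0, 0, 0.08], "turn": 0, "claw": 1}, {"linear": [0, 0, 0.06], "turn": 0, "claw": 1}]'

```text
time: 19.53
position: [0.5534, -0.2406, 0.0574]
orientation: [0.0, 0.998, 0.07, 0.0]
wrist_force: [-0.2, 0.3, -0.6]
finger_gap: 0.051
gripper_force: 72.5
```

move_arm --series '[{"linear": [0, 0, 0.04], "turn": 0, "claw": 1}, {"linear": [0, 0, 0], "turn": 0, "claw": 1}]'

```text
time: 19.7
position: [0.5532, -0.2405, 0.0565]
orientation: [0.0, 0.998, 0.07, 0.0]
wrist_force: [0.1, 0.0, -2.2]
finger_gap: 0.0515
gripper_force: 72.5
```

move_arm --series '[{"linear": [0, 0, 0.05], "turn": 0, "claw": 1}, {"linear": [0, 0, 0.05], "turn": 0, "claw": 1}]'

```text
time: 19.87
position: [0.5533, -0.2407, 0.0557]
orientation: [0.0, 0.998, 0.07, 0.0]
wrist_force: [-7.4, 3.7, 28.0]
finger_gap: 0.0511
gripper_force: 75.1
```

move_arm --series '[{"linear": [0, 0, 0.05], "turn": 0, "claw": 1}, {"linear": [0, 0, 0.04], "turn": 0, "claw": 1}]'

```text
time: 20.03
position: [0.5533, -0.2406, 0.0556]
orientation: [0.0, 0.998, 0.07, 0.001]
wrist_force: [-11.6, 5.9, 43.8]
finger_gap: 0.0516
gripper_force: 76.8
```

Contact. I'll relax, open and retreat upward.

move_arm --series '[{"linear": [0, 0, -0.12], "turn": 0, "claw": 1}, {"linear": [0, 0, -0.05], "turn": 0, "claw": 0.2}, {"linear": [0, 0, 0], "turn": 0, "claw": -0.3}, {"linear": [0, 0, 0], "turn": 0, "claw": -1}, {"linear": [0, 0, 0], "turn": 0, "claw": -1}, {"linear": [0, 0, 0], "turn": 0, "claw": -1}, {"linear": [0, 0, -0.4], "turn": 0, "claw": -1}, {"linear": [0, 0, -0.8], "turn": 0, "claw": -1}, {"linear": [0, 0, -0.9], "turn": 0, "claw": -1}, {"linear": [0, 0, -0.9], "turn": 0, "claw": -1}]' --newtons 20

```text
time: 20.87
position: [0.5527, -0.2402, 0.1316]
orientation: [-0.0, 0.998, 0.07, -0.001]
wrist_force: [0.0, -0.7, 0.4]
finger_gap: 0.0856
gripper_force: 0.0
```

move_arm --series '[{"linear": [0, 0, -0.9], "turn": 0, "claw": -1}, {"linear": [0, 0, -0.9], "turn": 0, "claw": -1}, {"linear": [0, 0, -0.6], "turn": 0, "claw": -1}, {"linear": [0, 0, 0], "turn": 0, "claw": -1}]'

```text
time: 21.2
position: [0.5553, -0.2415, 0.1951]
orientation: [0.002, 0.998, 0.07, 0.003]
wrist_force: [0.4, -0.1, 0.2]
finger_gap: 0.0854
gripper_force: 0.0
```

```bash
python3 - <<'E'
from h import *
np.set_printoptions(precision=3,suppress=True)
o=r.get_obs();p,d=r.get_image("wrist");print(o["time"],o["position"],o["finger_gap"],o["wrist_force"])
K,T=pose("wrist",o);v,u=np.mgrid[0:400:2,0:640:2];z=d[v,u].ravel()
X=(np.c_[u.ravel(),v.ravel(),np.ones(u.size)]@np.linalg.inv(K).T*z[:,None])@T[:3,:3].T+T[:3,3]
m=(X[:,2]>.08)&(X[:,2]<.105)&(z>.05)&(X[:,0]>.48);Y=X[m]
print("canister top",np.median(Y,0),Y.min(0),Y.max(0),m.sum())
hsv=cv2.cvtColor(p,cv2.COLOR_RGB2HSV);s=((hsv[...,0]<12)&(hsv[...,1]>110)&(hsv[...,2]>60)).astype(np.uint8)
for c in sorted(cv2.findContours(s,0,2)[0],key=cv2.contourArea)[-2:]:
    (a,b),wh,_=cv2.minAreaRect(c);print(cv2.contourArea(c),a,b,wh,cast("wrist",[(a,b)],.019,o),d[int(b),int(a)])
E
```

```text
21.2 [ 0.555 -0.242  0.195] 0.08542020119465361 [ 0.352 -0.111  0.189]
canister top [ 0.557 -0.24   0.093] [ 0.525 -0.268  0.084] [ 0.584 -0.211  0.096] 1400
4.5 297.0 230.0 (6.0, 4.0) [[ 0.538 -0.217  0.019]] 0.23922756
1869.0 234.0 234.5 (43.0, 46.0) [[ 0.526 -0.16   0.019]] 0.31838974
```

```bash
python3 -c "
from rig import r
print(r.hand_in())"
```

```text
the job is handed in; nothing more can be done
None
```

The saver is loose in the tray after one tap, the canister stands mouth-down beside it with the gripper clear, the spare was left alone, and the job was handed in at about 21 s.

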